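# Put the bench sander's gear lever into third

## Robot

A 6-joint arm with a two-finger parallel gripper is mounted at the origin on the work surface. World frame = base frame: x ahead of the robot, y to its left, z up, the work surface at z = 0. Lengths are in mm, angles in rad, forces in N, time in s.
With the tool pointing down it reaches from about 350 to 775 mm from the base axis. Payload 7.3 kg.
Tool frame: the origin (TCP) lies at the very end of the fingers, on their centre line; the grasp point (between the pads) lies 19 mm behind it; z points along the fingers, y is the line along which they close (so a half turn about z gives the same grasp; the last joint's range is limited). The gripper opens to 92 mm and grips with 3 to 60 N. Pads are 19 mm wide; open, the fingers measure 130 mm over their backs; the gripper's body (75 mm by 190 mm) begins 47 mm behind the grasp point.
Start: joints at [-1.435, 0.342, 1.524, -0, 1.275, -0.146], TCP at [146.017, -504.305, 226.741] pointing down, gripper open.
Joint ranges: [-2.53, 2.53], [-0.77, 2.02], [0.04, 2.7], [-1, 4.14], [0.28, 2.66], [-3.11, 3.11]. Speed limits (rad/s): [2.57, 2.57, 3.14, 3.14, 3.14, 3.14].

## Interface

Orientations are given as [roll, pitch, yaw] about the fixed x, y, z axes, in that order (R = Rz(yaw) Ry(pitch) Rx(roll)).
In Python, from plant import * gives the robot as it stands.
- The arm moves only by the tool arm_command, never from a script. Its arguments are lists of equal length, an entry for each row: "gripper": the finger opening in mm, from 0 to 91.8; "dp": the shift along the tool's x, y, z in units of 25 mm (1.0 is 25 mm), a list of three; "twist": the turn about the tool's z in units of 5 degrees (1.0 is 5 degrees). A call has exactly 5 rows; each row shifts and turns the commanded pose from where the row before left it, along the tool's axes as they then stand; what a row does not reach is not made up. A row lasts 1/8 s, in which the tool goes at most 62.5 mm and 10.7 degrees, less where a joint would pass 70% of its speed; a pose out of reach is approached as far as the arm can. A call is refused whole if a number of a shift passes 1 or a number of a turn 1, either way. A call with a gripper value outside its range is refused whole. The fingers move at their own pace and stop on an object; the grip force is fixed at half the most. Time passes only in rows, so rows that do not move let the fingers close, or fill a call up. It gives the time, the measured TCP pose, the force, the opening and the grip force at its end, in the units of the state.
- get_obs(): the state, without advancing time (a new reading comes with each control period).
- capture(name): name is "scene" or "top" or "wrist"; returns the picture (480x640x3 uint8, red, green, blue); there is no depth.
- get_calibration(name): a dict with "mtx" (3x3 intrinsics, pixels), "position" and "attitude" of the camera in the world; the wrist camera has in their place "mount" (4x4, takes a point from camera to tool coordinates, whose origin is the TCP and whose axes are the flange's). Camera axes: x right, y down, z forward; pixel columns grow to the right and rows downward; lengths in mm; the calibration is good to about 2 mm. A picture is of the moment at which its call begins: read the wrist's pose just before it. get_calibration takes no time and is no camera call.
- close_job(): hands the job in; it is judged then, once.
The state is a dict: "time": time; "joint_positions": joint angles; "dq": joint speeds; "tau": joint torques, N m; "tool_pos": TCP position; "tcp_rot": TCP orientation; "contact_force": force on the tool from outside, world axes, zero at the start; "moment": the same for the moment, N m; "grip_width": finger opening in mm; "finger_force": force on a finger pad.
Only numpy, scipy, OpenCV 4.12 (cv2) and the standard library are available. Lean on these libraries where they do the work, as an engineer would, in place of code of your own. Each camera call takes 0.05 s, during which the arm holds its last target. There are 200 camera calls.

## Task

Put the bench disc sander into third gear: with the fingers, push the lever's orange knob along the H-shaped gate out of the left-hand slot to the cross channel, across to the right-hand slot, then forward until it is fully home in the third slot (forward right, three yellow pips). Push the lever from outside only and never take it between the fingers, do not let it dip into the red-marked reverse slot (back right), and leave everything else on the sander and the bench where it is.

Things in the scene. Friction and masses are not known exactly. Their poses are not given: they have to be found in the camera images.
- sander: Bench disc sander, fixed, turned by up to 25 deg. Origin on the bench under the gate's centre; x = its forward (front panel to motor, away from the robot), y = its left, z up. Green casing 200 (x) x 220 mm, deck 88 mm high. Grey motor behind at x 98 to 199, 111 mm high; upright red disc left at y 165 to 180, 180 mm high.
- gate (a point): Centre of the H-shaped gate's top, 95 mm over the bench; axes as the sander's. Bright plate 118 x 106 mm. Two slots along x, 58 long, 16 wide, centred at y +15 (left) and -15 (right), joined at x = 0 by a cross channel 18 wide; round-nosed tongues between them stop the stem. Pips: 1 black = first (forward left), 2 black = second (back left), 3 yellow = third (forward right), 4 red = reverse (back right).
- third (a point): Where the stem stands in the gate's top when fully home in the third slot: 21 mm forward and 15 mm right of the gate's centre. Axes as the sander's.
- knob (a point): Centre of the lever's orange ball knob, 40 mm diameter; z points up along the steel stem (11 mm diameter). The stem pivots 75 mm below the gate's top, 165 mm below the knob's centre: knob 185 mm over the bench when upright, about 10 mm lower in the slot ends. The lever stays where it is left, no spring; a side push of about 2 N moves it where the gate allows.
- shift (a joint): Fore-and-aft lean of the gear lever, rad: 0 in the cross channel, positive forward, +0.28 at the forward slot ends, -0.28 at the back ones (knob about 45 mm off). The stem fits through the cross channel within about +-0.05.
- across (a joint): Sideways lean of the gear lever, rad: positive to the sander's right, -0.22 to -0.16 in the left slot (knob about 32 mm left), +0.16 to +0.22 in the right slot; hard stops at +-0.22.
- bolt: bright steel pin, 18 mm diameter, 34 mm tall, standing loose on the sander's green deck; origin under its foot
- pencil_block: pale wooden block 50 x 26 x 22 mm lying loose on the sander's green deck; origin at the centre of its underside
- tape: roll of beige tape lying flat on the bench, 96 mm across, 25 mm high, bore 76 mm; origin at the centre of its underside
- offcut: pale wood offcut 110 x 45 x 30 mm lying on the bench; origin at the centre of its underside
- jar: clear jar with a purple lid, 84 mm diameter, 120 mm tall, upright on the bench; origin under its foot
- screwdriver: screwdriver with a teal handle lying on the bench along its own x; origin under its middle
- glue: yellow glue bottle with a white cap, 56 mm diameter, 170 mm tall, upright on the bench; origin under its foot

How it is judged:
By the outcome, as a careful person would: the job done as asked, in the order asked, and still so for the second after the job is handed in, with the robot touching nothing.
It also fails if it takes over 54 s, if anything falls off the work surface, if the arm or the gripper's body presses on something with over 40 N, if the wrist force passes 120 N, or if a joint passes its speed limit or range.

## Working session

There is one attempt and no reset: what is moved stays moved. The work goes in short steps, Python scripts to look and compute and a tool call to move; the robot and the scene stay as the last step left them, time stands still between calls to the robot, and variables do not carry over. Pictures are saved under pics/ and viewed, at most 10 in all, crops included, and the job is handed in when it is done.

Besides the shell and the picture viewer there is one more tool, called after "Emit:" as name(argument=value, ...), one argument or row to a line, values as JSON. arm_command: Moves the arm, as the interface text tells. Its arguments: {"type":"object","properties":{"gripper":{"type":"array"},"dp":{"type":"array"},"twist":{"type":"array"}},"required":["gripper","dp","twist"]}

```bash
ls; mkdir -p pics; python3 - <<'E'
from plant import *
import cv2
for n in ("scene","top"):
    cv2.imwrite(f"pics/{n}0.png",cv2.cvtColor(capture(n),cv2.COLOR_RGB2BGR))
    c=get_calibration(n);print(n,c)
print(get_calibration("wrist"));print(get_obs())
E
```

```text
pics
scene {'mtx': array([[500.09189523,   0.        , 319.59963761],
       [  0.        , 500.09189523, 236.38032259],
       [  0.        ,   0.        ,   1.        ]]), 'position': array([1422.81298928,  404.28545034,  782.84740517]), 'attitude': array([-2.16599316,  0.00700941,  2.02564304])}
top {'mtx': array([[450.92194196,   0.        , 321.10477002],
       [  0.        , 450.92194196, 236.45335325],
       [  0.        ,   0.        ,   1.        ]]), 'position': array([ 462.08499269,   -6.22034325, 1366.53286429]), 'attitude': array([-3.08508   , -0.01008158, -1.59972963])}
{'mtx': array([[394.77518184,   0.        , 316.62649037],
       [  0.        , 394.77518184, 245.81734984],
       [  0.        ,   0.        ,   1.        ]]), 'mount': array([[ 5.88646834e-04, -9.51136971e-01, -3.08768709e-01,
         8.25182295e+01],
       [ 9.99998857e-01,  1.29906411e-04,  1.50626458e-03,
         5.31817806e-01],
       [-1.39255290e-03, -3.08769243e-01,  9.51135961e-01,
        -1.58586773e+02],
       [ 0.00000000e+00,  0.00000000e+00,  0.00000000e+00,
         1.00000000e+00]])}
{'time': 0.1, 'joint_positions': array([-1.43503146e+00,  3.42586142e-01,  1.52489485e+00, -1.32070747e-06,
        1.27537820e+00, -1.45993307e-01]), 'dq': array([ 0.00054895, -0.00223145, -0.00105107, -0.00175306,  0.00193848,
       -0.00100874]), 'tau': array([ 1.88858095e-03, -4.32006383e+01, -2.44693637e+01,  7.19745364e-02,
        5.25413977e-02, -4.34479239e-05]), 'tool_pos': array([ 145.95083582, -503.94630326,  226.15847765]), 'tcp_rot': array([-3.14033941e+00, -1.82999957e-04,  2.81758440e-01]), 'contact_force': array([ 0.62840077, -0.15742126,  0.35835204]), 'moment': array([ 0.0191442 , -0.01249856, -0.00095666]), 'finger_force': 0.0, 'grip_width': 91.70302050047565}
```

View pics/scene0.png

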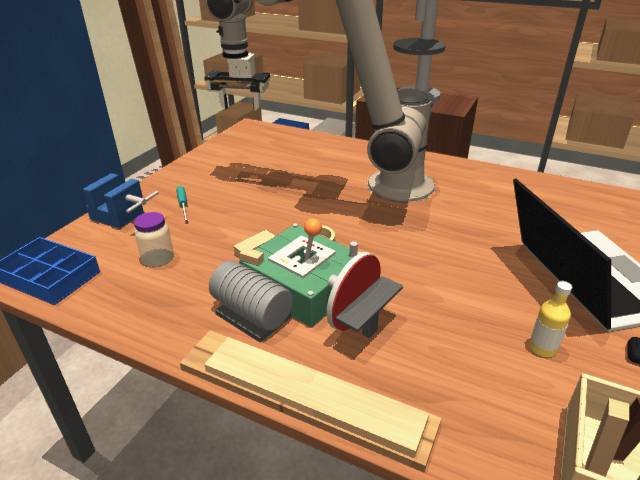

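View pics/top0.png

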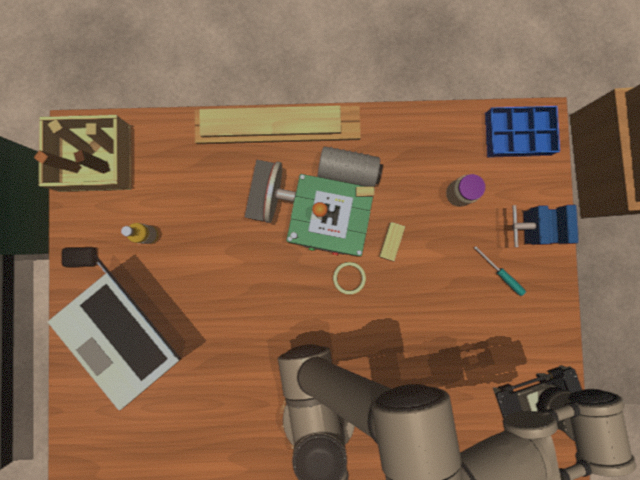

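The scene view shows the sander mid-bench with the knob at (313,227). In the top view the gate plate is near (331,214), the knob at (320,210), and the bolt at about (294,236). Next I'll measure these positions.

```bash
cat > h.py <<'E'
from plant import *
import numpy as np, cv2
from scipy.spatial.transform import Rotation as Ro
def cam(n,obs=None):
    c=get_calibration(n)
    if n=="wrist":
        T=np.eye(4);T[:3,:3]=Ro.from_euler("xyz",obs["tcp_rot"]).as_matrix();T[:3,3]=obs["tool_pos"];M=T@c["mount"]
        return c["mtx"],M[:3,:3],M[:3,3]
    return c["mtx"],Ro.from_euler("xyz",c["attitude"]).as_matrix(),np.array(c["position"])
def onz(C,uv,z):
    K,R,p=C;d=R@np.linalg.inv(K)@np.array([uv[0],uv[1],1.]);return p+d*(z-p[2])/d[2]
def proj(C,P):
    K,R,p=C;q=K@R.T@(np.array(P)-p);return q[:2]/q[2]
def ray(C,uv):
    K,R,p=C;d=R@np.linalg.inv(K)@np.array([uv[0],uv[1],1.]);return p,d/np.linalg.norm(d)
def meet(C1,a,C2,b):
    A=np.zeros((3,3));B=np.zeros(3)
    for C,u in((C1,a),(C2,b)):
        p,d=ray(C,u);M=np.eye(3)-np.outer(d,d);A+=M;B+=M@p
    return np.linalg.solve(A,B)
def orange(im,box):
    h=cv2.cvtColor(im,cv2.COLOR_RGB2HSV);x0,y0,x1,y1=box
    m=np.zeros(h.shape[:2],np.uint8);m[y0:y1,x0:x1]=cv2.inRange(h,(5,190,110),(16,255,255))[y0:y1,x0:x1]
    n,l,s,c=cv2.connectedComponentsWithStats(m);i=1+np.argmax(s[1:,4]);return s[i],c[i]
E
python3 - <<'E'
from h import *
t=cv2.cvtColor(cv2.imread("pics/top0.png"),4);s=cv2.cvtColor(cv2.imread("pics/scene0.png"),4)
T=cam("top");S=cam("scene")
ot=orange(t,(300,190,340,225));os=orange(s,(298,212,328,240));print(ot,os)
print("knob",meet(T,ot[1],S,os[1]))
h=cv2.cvtColor(t,cv2.COLOR_RGB2HSV)
g=cv2.inRange(h,(60,80,40),(90,255,255));g[:165]=0;g[265:]=0;g[:,:270]=0;g[:,:1]=0;g[:,385:]=0
g=cv2.morphologyEx(g,cv2.MORPH_OPEN,np.ones((3,3)))
w=np.array([onz(T,(x,y),88)[:2] for y,x in zip(*np.nonzero(g))],np.float32)
print("green",cv2.minAreaRect(w))
p=cv2.inRange(h,(0,0,150),(180,60,255));p[:185]=0;p[250:]=0;p[:,:300]=0;p[:,360:]=0
n,l,st,c=cv2.connectedComponentsWithStats(p);i=1+np.argmax(st[1:,4])
w=np.array([onz(T,(x,y),95)[:2] for y,x in zip(*np.nonzero(l==i))],np.float32)
print("plate",cv2.minAreaRect(w))
cv2.imwrite("pics/tc.png",cv2.resize(cv2.imread("pics/top0.png")[140:280,240:410],None,fx=4,fy=4,interpolation=2))
E
```

```text
(array([322, 213,   2,   2,   2], dtype=int32), array([322.5, 213.5])) (array([311, 233,   2,   2,   2], dtype=int32), array([311.5, 233.5]))
knob [592.16115403 -26.46227261 157.38445056]
green ((594.7760620117188, -48.90936279296875), (212.7471466064453, 192.19931030273438), 76.50719451904297)
plate ((597.3475952148438, -49.483863830566406), (107.35327911376953, 118.64204406738281), 77.57293701171875)
```

View pics/tc.png

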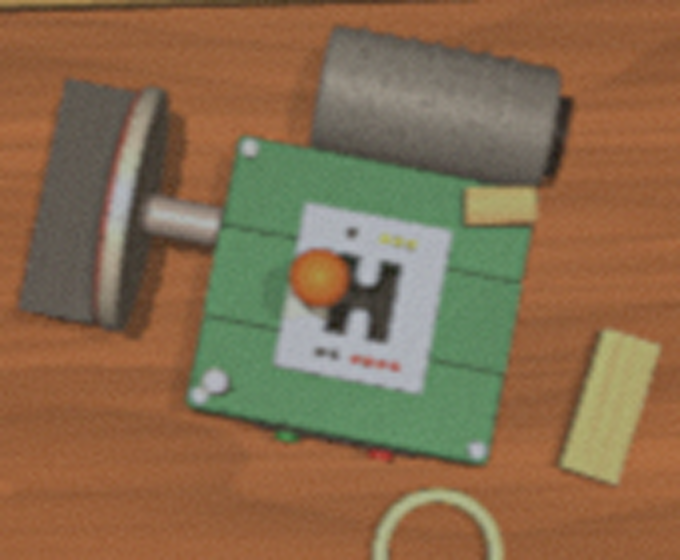

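The crop shows the plate clearly: the knob is at crop (320,278), which is full-image (320,209.5), and it leans left. The bolt is at the deck's left-front corner and the block at its far-right corner. I'll fit the lever pose next.

```bash
cat >> h.py <<'E'
YAW=np.deg2rad(-12.6)
G=np.array([597.3,-49.5,95.])
RS=Ro.from_euler("z",YAW).as_matrix()
def knobpos(sh,ac,r=165):
    d=np.array([np.tan(sh),-np.tan(ac),1.]);d/=np.linalg.norm(d)
    return G+[0,0,-75]+RS@(d*r)
def blob(im,u,r=14):
    h=cv2.cvtColor(im,cv2.COLOR_RGB2HSV);m=cv2.inRange(h,(4,150,120),(18,255,255))
    M=np.zeros_like(m);cv2.circle(M,(int(u[0]),int(u[1])),r,255,-1);m&=M
    n,l,s,c=cv2.connectedComponentsWithStats(m);i=1+np.argmax(s[1:,4]);return s[i],cv2.minEnclosingCircle(np.argwhere(l==i)[:,::-1].astype(np.float32))
from scipy.optimize import least_squares
def lever(obsl):
    f=lambda q:np.concatenate([proj(C,knobpos(*q))-u for C,u in obsl])
    r=least_squares(f,[0,0]);return r.x,r.fun
E
python3 - <<'E'
from h import *
t=cv2.cvtColor(cv2.imread("pics/top0.png"),4);s=cv2.cvtColor(cv2.imread("pics/scene0.png"),4)
T=cam("top");S=cam("scene")
a=blob(t,(320,210));b=blob(s,(313,227));print(a,b)
print("tri",meet(T,a[1][0],S,b[1][0]))
q,f=lever([(T,a[1][0]),(S,b[1][0])]);print(q,f,knobpos(*q))
print("upright proj",proj(T,knobpos(0,-.19)),proj(S,knobpos(0,-.19)))
w=lambda u,z:(RS.T@(onz(T,u,z)-G)).round(0)
o=lambda x,y:(240+x/4,140+y/4)
print("bolt",w(o(215,381),122),"block",w(o(501,205),110),"deckcorners",[w(o(*c),88) for c in((240,138),(535,185),(190,410),(487,464))])
E
```

```text
(array([313, 203,  14,  13, 143], dtype=int32), ((319.5, 208.8333282470703), 7.090786933898926)) (array([300, 215,  26,  21, 269], dtype=int32), ((312.5, 223.5), 12.510096549987793))
tri [601.09873876 -18.61550471 191.40639478]
[-0.0338686  -0.16974014] [1.23216831 1.39665252 0.04857709 2.45642527] [598.00246489 -21.11227031 182.5381289 ]
upright proj [319.89774891 207.9769852 ] [312.12726012 227.72488145]
bolt [-81.  89.  27.] block [ 79. -84.  15.] deckcorners [array([ 95., 107.,  -7.]), array([ 102., -107.,   -7.]), array([-103.,  104.,   -7.]), array([-100., -110.,   -7.])]
```

Emit:
arm_command(
  gripper=[0,0,0,0,0],
  dp=[
    [0.6,-1,-0.4],
    [0.6,-1,-0.4],
    [0.6,-1,-0.4],
    [0.6,-1,-0.4],
    [0.6,-1,-0.4],
  ],
  twist=[1,1,1,1,1],
)

```text
time: 0.72
tool_pos: [207.0, -371.9, 276.8]
tcp_rot: [-3.141, 0.0, -0.158]
contact_force: [-0.7, -0.5, -0.8]
grip_width: 46.1
finger_force: 0.0
```

Emit:
arm_command(
  gripper=[0,0,0,0,0],
  dp=[
    [0.6,-1,0],
    [0.6,-1,0],
    [0.6,-1,0],
    [0.6,-1,0],
    [0.6,-1,0],
  ],
  twist=[0.8,0,0,0,0],
)

```text
time: 1.35
tool_pos: [306.6, -265.5, 276.5]
tcp_rot: [-3.141, 0.0, -0.224]
contact_force: [-1.0, -0.2, -0.7]
grip_width: 0.9
finger_force: 0.0
```

```bash
cat > st.py <<'E'
from h import *
def st():
    o=get_obs();print("t",round(o["time"],2),"sander-frame",(RS.T@(o["tool_pos"]-G)).round(1),"z",o["tool_pos"][2].round(1),"world",o["tool_pos"].round(0),"yaw",np.rad2deg(o["tcp_rot"][2]).round(1),"F",(RS.T@o["contact_force"]).round(1),"w",o["grip_width"].round(1));return o
if __name__=="__main__": st()
E
python3 st.py
```

```text
Traceback (most recent call last):
  File "st.py", line 4, in <module>
    if __name__=="__main__": st()
                             ~~^^
  File "st.py", line 3, in st
    o=get_obs();print("t",round(o["time"],2),"sander-frame",(RS.T@(o["tool_pos"]-G)).round(1),"z",o["tool_pos"][2].round(1),"world",o["tool_pos"].round(0),"yaw",np.rad2deg(o["tcp_rot"][2]).round(1),"F",(RS.T@o["contact_force"]).round(1),"w",o["grip_width"].round(1));return o
                                                                                                                                                                                                                                                 ^^^^^^^^^^^^^^^^^^^^^
AttributeError: 'float' object has no attribute 'round'
```

Emit:
arm_command(
  gripper=[0,0,0,0,0],
  dp=[
    [0.5,-1,0],
    [0.5,-1,0],
    [0.5,-1,0],
    [0.5,-1,0],
    [0.5,-1,0],
  ],
  twist=[0,0,0,0,0],
)

```text
time: 1.98
tool_pos: [395.2, -157.6, 276.5]
tcp_rot: [-3.142, 0.001, -0.224]
contact_force: [-0.1, -0.4, 0.5]
grip_width: 0.9
finger_force: 0.0
```

Emit:
arm_command(
  gripper=[0,0,0,0,0],
  dp=[
    [0.5,-1,0],
    [0.5,-1,0],
    [0.5,-1,0],
    [0.5,-1,0],
    [0.5,-1,0],
  ],
  twist=[0,0,0,0,0],
)

```text
time: 2.6
tool_pos: [483.9, -49.7, 276.3]
tcp_rot: [3.141, 0.001, -0.224]
contact_force: [0.1, 0.5, 0.1]
grip_width: 0.5
finger_force: 0.0
```

Emit:
arm_command(
  gripper=[0,0,0,0,0],
  dp=[
    [0.6,-1,0],
    [0.6,-1,0],
    [0.6,-1,0],
    [0.6,-1,0],
    [0.5,-1,0],
  ],
  twist=[0,0,0,0,0],
)

```text
time: 3.22
tool_pos: [582.6, 55.9, 276.1]
tcp_rot: [3.141, 0.001, -0.224]
contact_force: [0.0, 0.4, -0.2]
grip_width: 0.0
finger_force: 0.0
```

Emit:
arm_command(
  gripper=[0,0,0,0,0],
  dp=[
    [0,0,0.6],
    [0,0,0],
    [0,0,0],
    [0,0,0],
    [0,0,0],
  ],
  twist=[0,0,0,0,0],
)

```text
time: 3.85
tool_pos: [582.1, 54.8, 262.2]
tcp_rot: [-3.142, -0.001, -0.225]
contact_force: [-0.7, 0.0, 0.0]
grip_width: 0.4
finger_force: 0.0
```

```bash
sed -i 's/o\["grip_width"\].round(1)/round(o["grip_width"],1)/' st.py; python3 - <<'E'
from st import *
o=st();im=capture("wrist");cv2.imwrite("pics/w1.png",cv2.cvtColor(im,4));W=cam("wrist",o)
for q in((0,-.19),(-.28,-.19),(.28,-.19)): print(q,proj(W,knobpos(*q)))
E
```

```text
t 3.85 sander-frame [-37.6  98.5 167.2] z 262.2 world [582.  55. 262.] yaw -12.9 F [-0.7 -0.1  0. ] w 0.4
(0, -0.19) [424.00545828 195.70472002]
(-0.28, -0.19) [418.0018373  261.22938894]
(0.28, -0.19) [429.32193358 118.56288972]
```

View pics/w1.png

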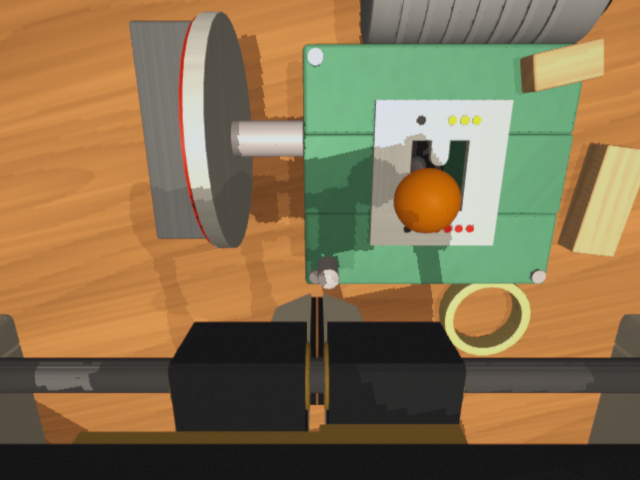

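The wrist view shows the knob at (428,200), with plate corners at about (376,100), (512,100), (493,245) and (371,245). The tool is aligned with the sander.

```bash
python3 - <<'E'
from st import *
o=get_obs();W=cam("wrist",o);im=cv2.cvtColor(cv2.imread("pics/w1.png"),4)
c=[(376,100),(512,100),(493,245),(371,245)]
w=np.array([onz(W,u,95)[:2] for u in c],np.float32);print(w.mean(0),cv2.minAreaRect(w))
e=(w[0]-w[3]+w[1]-w[2]);print("yaw",np.rad2deg(np.arctan2(e[1],e[0])))
e=(w[0]-w[1]+w[3]-w[2]);print("yaw2",np.rad2deg(np.arctan2(-e[0],e[1])))
s,k=blob(im,(428,200),60);print(s,k)
print(lever([(W,k[0])]))
print("knob sander",(RS.T@(onz(W,k[0],182)-G)).round(1))
G2=np.array([*w.mean(0),95]);print("rel to new G",(RS.T@(onz(W,k[0],182)-G2)).round(1))
E
```

```text
[596.0521   -51.890575] ((596.0210571289062, -51.977500915527344), (105.7857666015625, 119.03475952148438), 77.70055389404297)
yaw -12.21055
yaw2 -12.854226
[ 394  168   67   65 3373] ((427.0807189941406, 199.86386108398438), 33.477169036865234)
(array([-0.01551901, -0.17853867]), array([5.68434189e-14, 0.00000000e+00]))
knob sander [-2.6 29.2 87. ]
rel to new G [-1.9 31.8 87. ]
```

Emit:
arm_command(
  gripper=[0,0,0,0,0],
  dp=[
    [0.4,0,1],
    [0.4,0,1],
    [0.4,0,1],
    [0.2,0,0.9],
    [0,0,0],
  ],
  twist=[0,0,0,0,0],
)

```text
time: 4.53
tool_pos: [615.3, 47.3, 162.4]
tcp_rot: [3.141, 0.004, -0.225]
contact_force: [-1.7, -0.1, 0.5]
grip_width: 0.5
finger_force: 0.0
```

Emit:
arm_command(
  gripper=[0,0,0,0,0],
  dp=[
    [0,0.2,0],
    [0,0.2,0],
    [0,0.2,0],
    [0,0,0],
    [0,0,0],
  ],
  twist=[0,0,0,0,0],
)

```text
time: 5.15
tool_pos: [612.9, 32.7, 164.4]
tcp_rot: [3.142, -0.0, -0.225]
contact_force: [0.0, -0.9, 0.4]
grip_width: 0.8
finger_force: 0.0
```

```bash
sed -i 's/^G=.*/G=np.array([596.6,-50.9,95.])/' h.py; python3 - <<'E'
from st import *
o=st();im=capture("wrist");cv2.imwrite("pics/w2.png",cv2.cvtColor(im,4));W=cam("wrist",o)
for q in((0,-.19),(0,.19)): print(q,proj(W,knobpos(*q)))
E
```

```text
t 5.15 sander-frame [-2.3 85.2 69.4] z 164.4 world [613.  33. 164.] yaw -12.9 F [ 0.2 -0.9  0.4] w 0.8
(0, -0.19) [447.11007152 328.04063559]
(0, 0.19) [601.93706506 327.39918895]
```

View pics/w2.png

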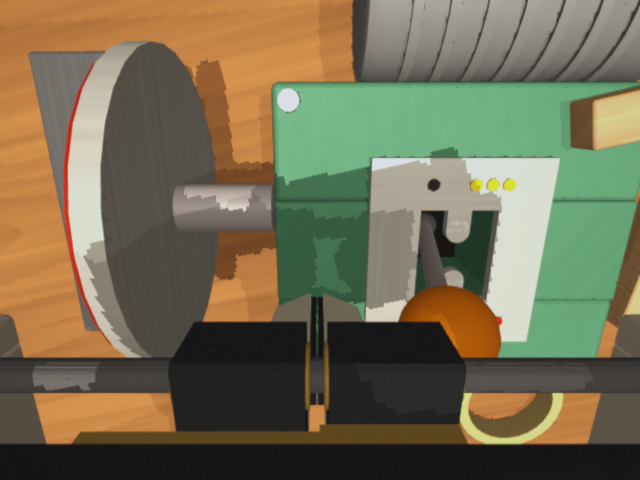

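The stem stands in the cross-channel region of the left slot, with the knob at about (450,337). The lean is near 0, so I can start the rightward push, checking as I go.

Emit:
arm_command(
  gripper=[0,0,0,0,0],
  dp=[
    [0,0.3,0],
    [0,0.3,0],
    [0,0.3,0],
    [0,0.3,0],
    [0,0.3,0],
  ],
  twist=[0,0,0,0,0],
)

```text
time: 5.82
tool_pos: [604.6, -4.3, 164.4]
tcp_rot: [-3.141, -0.001, -0.224]
contact_force: [0.0, 2.4, 2.7]
grip_width: 0.6
finger_force: 1.2
```

```bash
python3 - <<'E'
from st import *
o=st();im=capture("wrist");cv2.imwrite("pics/w3.png",cv2.cvtColor(im,4));W=cam("wrist",o)
for q in((0,-.19),(0,-.05),(0,.1)): print(q,proj(W,knobpos(*q)))
E
```

```text
t 5.83 sander-frame [-2.4 47.3 69.4] z 164.4 world [605.  -4. 164.] yaw -12.9 F [-0.5  2.3  2.7] w 0.6
(0, -0.19) [352.91069972 328.22503081]
(0, -0.05) [411.39823429 331.52530222]
(0, 0.1) [473.23686177 330.47625054]
```

View pics/w3.png

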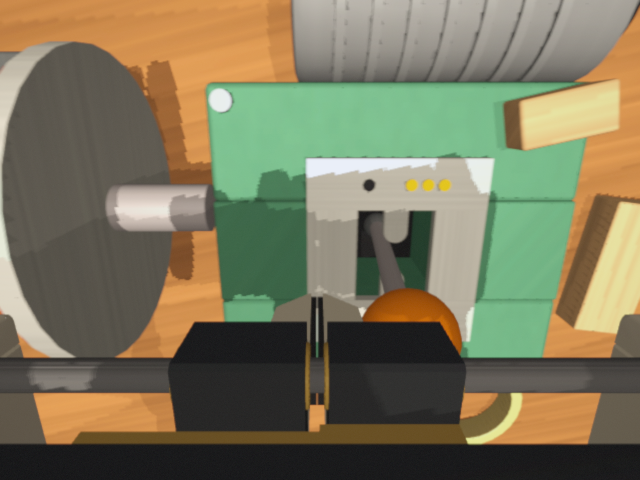

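The knob moved right to about (411,340), with across at −0.05 and shift around −0.02. I'll continue with a slight forward drag to stay clear of reverse.

Emit:
arm_command(
  gripper=[0,0,0,0,0],
  dp=[
    [0.04,0.3,0],
    [0.04,0.3,0],
    [0.04,0.3,0],
    [0.04,0.3,0],
    [0,0.2,0],
  ],
  twist=[0,0,0,0,0],
)

```text
time: 6.5
tool_pos: [600.4, -39.4, 163.8]
tcp_rot: [3.141, 0.001, -0.225]
contact_force: [-0.6, 2.3, -1.0]
grip_width: 0.6
finger_force: 0.8
```

```bash
python3 - <<'E'
from st import *
o=st();im=capture("wrist");cv2.imwrite("pics/w4.png",cv2.cvtColor(im,4));W=cam("wrist",o)
for q in((0,.16),(0,.19),(-.1,.19)): print(q,proj(W,knobpos(*q)))
E
```

```text
t 6.5 sander-frame [ 1.2 12.1 68.8] z 163.8 world [600. -39. 164.] yaw -12.9 F [-1.1  2.2 -1. ] w 0.6
(0, 0.16) [408.41280607 337.64884738]
(0, 0.19) [420.00337898 336.46447282]
(-0.1, 0.19) [416.21377703 369.50549746]
```

View pics/w4.png

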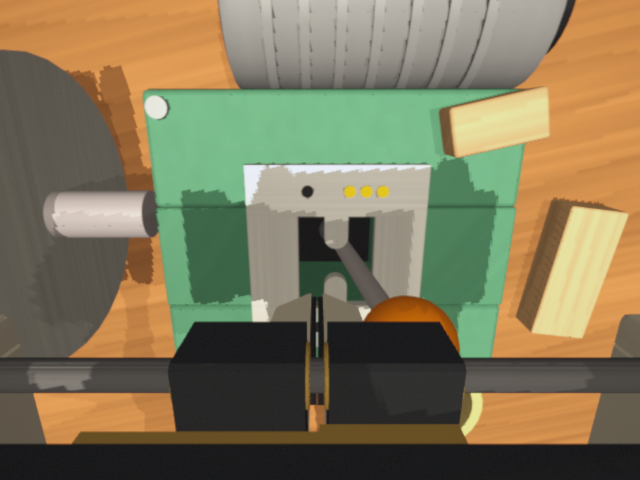

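The lever is in the right-hand junction, with the knob near (410,343), across about 0.165 and shift about −0.02. I'll nudge it slightly further, back off, and go round behind it.

Emit:
arm_command(
  gripper=[0,0,0,0,0],
  dp=[
    [0,0.14,0],
    [0,0,0],
    [0,-0.5,0],
    [0,-1,0],
    [0,0,0],
  ],
  twist=[0,0,0,0,0],
)

```text
time: 7.18
tool_pos: [608.7, -3.7, 164.4]
tcp_rot: [-3.141, -0.001, -0.222]
contact_force: [-1.1, -0.1, -0.7]
grip_width: 0.5
finger_force: 0.0
```

Emit:
arm_command(
  gripper=[0,0,0,0,0],
  dp=[
    [-1,0,0],
    [-1,0,0],
    [-0.4,0,0],
    [0,0.6,0],
    [0,0.6,0],
  ],
  twist=[0,0,0,0,0],
)

```text
time: 7.8
tool_pos: [543.7, -23.0, 164.4]
tcp_rot: [3.141, -0.001, -0.224]
contact_force: [0.5, -0.2, 0.0]
grip_width: 0.6
finger_force: 0.0
```

Emit:
arm_command(
  gripper=[0,0,0,0,0],
  dp=[
    [0,0.6,0],
    [0,0.6,0],
    [0,0.6,0],
    [0,0,0],
    [0,0,0],
  ],
  twist=[0,0,0,0,0],
)

```text
time: 8.43
tool_pos: [533.1, -65.3, 164.2]
tcp_rot: [-3.141, 0.0, -0.225]
contact_force: [0.1, 0.1, 1.1]
grip_width: 0.4
finger_force: 0.0
```

```bash
python3 - <<'E'
from st import *
o=st();im=capture("wrist");cv2.imwrite("pics/w5.png",cv2.cvtColor(im,4));W=cam("wrist",o)
for q in((0,.16),(0,.19),(-.1,.19)): print(q,proj(W,knobpos(*q)))
E
```

```text
t 8.43 sander-frame [-58.8 -27.9  69.2] z 164.2 world [533. -65. 164.] yaw -12.9 F [0.  0.1 1.1] w 0.4
(0, 0.16) [307.1952193 189.2396395]
(0, 0.19) [320.86013675 188.76809123]
(-0.1, 0.19) [320.4689487  231.65727984]
```

View pics/w5.png

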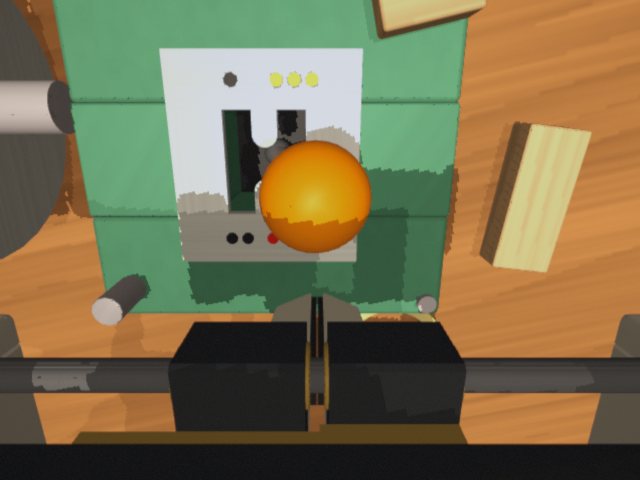

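The knob is at (315,197), at rest in the right-hand junction (shift about −0.02) and straight ahead of the fingers. Pushing forward.

Emit:
arm_command(
  gripper=[0,0,0,0,0],
  dp=[
    [0.6,0,0],
    [0.4,0,0],
    [0.4,0,0],
    [0.4,0,0],
    [0.4,0,0],
  ],
  twist=[0,0,0,0,0],
)

```text
time: 9.1
tool_pos: [587.2, -77.6, 164.2]
tcp_rot: [-3.142, 0.0, -0.224]
contact_force: [-1.5, 0.6, -0.4]
grip_width: 0.4
finger_force: 0.8
```

Emit:
arm_command(
  gripper=[0,0,0,0,0],
  dp=[
    [0.3,0,0],
    [0.2,0,0],
    [0.15,0,0],
    [0,0,0],
    [0,0,0],
  ],
  twist=[0,0,0,0,0],
)

```text
time: 9.72
tool_pos: [602.7, -81.4, 164.4]
tcp_rot: [3.141, -0.001, -0.224]
contact_force: [-0.9, 0.2, -0.0]
grip_width: 0.6
finger_force: 0.4
```

```bash
python3 - <<'E'
from st import *
o=st();im=capture("wrist");W=cam("wrist",o);h=blob(im,(316,270),150);print(h)
for q in((.2,.19),(.25,.19),(.28,.19)): print(q,proj(W,knobpos(*q)))
cv2.imwrite("pics/w6.png",cv2.cvtColor(im,4))
E
```

```text
t 9.72 sander-frame [ 12.6 -28.4  69.4] z 164.4 world [603. -81. 164.] yaw -12.9 F [-0.9 -0.  -0. ] w 0.6
(array([ 262,  213,  101,  102, 8094], dtype=int32), ((312.1751403808594, 263.5213928222656), 50.996192932128906))
(0.2, 0.19) [318.13872641 285.73870496]
(0.25, 0.19) [317.21201255 265.49618177]
(0.28, 0.19) [316.56171031 253.20444384]
```

View pics/w6.png

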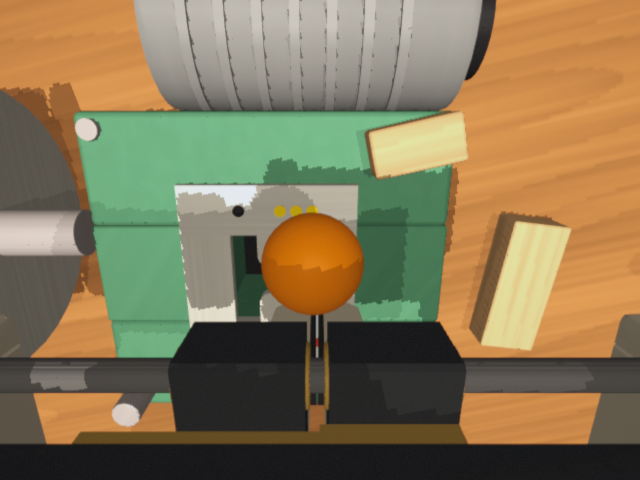

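The lever is in the third slot, with the knob at (312,264) and shift about 0.25. I'll push in small steps until the force shows it has hit the stop.

Emit:
arm_command(
  gripper=[0,0,0,0,0],
  dp=[
    [0.08,0,0],
    [0.08,0,0],
    [0,0,0],
    [0,0,0],
    [0,0,0],
  ],
  twist=[0,0,0,0,0],
)

```text
time: 10.4
tool_pos: [606.4, -82.2, 164.2]
tcp_rot: [3.142, -0.0, -0.224]
contact_force: [-1.7, 0.8, -1.5]
grip_width: 0.1
finger_force: 0.8
```

Emit:
arm_command(
  gripper=[0,0,0,0,0],
  dp=[
    [0.06,0,0],
    [0,0,0],
    [0,0,0],
    [0,0,0],
    [0,0,0],
  ],
  twist=[0,0,0,0,0],
)

```text
time: 11.02
tool_pos: [607.8, -82.4, 164.1]
tcp_rot: [3.142, 0.0, -0.224]
contact_force: [-2.8, 1.5, -3.0]
grip_width: 0.5
finger_force: 1.5
```

```bash
cat > m.py <<'E'
from st import *
o=st();im=capture("wrist");W=cam("wrist",o);h=blob(im,(316,270),150);print(h,lever([(W,h[1][0])])[0])
E
python3 m.py
```

```text
t 11.03 sander-frame [ 17.8 -28.3  69.1] z 164.1 world [608. -82. 164.] yaw -12.9 F [-3.1  0.8 -3. ] w 0.5
(array([ 262,  214,  101,  102, 7992], dtype=int32), ((311.9230651855469, 264.30767822265625), 50.97319030761719)) [0.28416451 0.1778543 ]
```

Emit:
arm_command(
  gripper=[0,0,0,0,0],
  dp=[
    [0.06,0,0],
    [0,0,0],
    [0,0,0],
    [0,0,0],
    [0,0,0],
  ],
  twist=[0,0,0,0,0],
)

```text
time: 11.7
tool_pos: [609.1, -82.7, 164.0]
tcp_rot: [3.142, 0.001, -0.224]
contact_force: [-4.0, 1.4, -3.5]
grip_width: 0.6
finger_force: 2.4
```

Emit:
arm_command(
  gripper=[0,0,0,0,0],
  dp=[
    [0.04,0,0],
    [0,0,0],
    [0,0,0],
    [0,0,0],
    [0,0,0],
  ],
  twist=[0,0,0,0,0],
)

```text
time: 12.32
tool_pos: [609.9, -82.9, 163.9]
tcp_rot: [-3.142, 0.001, -0.224]
contact_force: [-4.4, 2.1, -4.4]
grip_width: 0.2
finger_force: 2.7
```

```bash
python3 m.py
```

```text
t 12.32 sander-frame [ 20.  -28.3  68.9] z 163.9 world [610. -83. 164.] yaw -12.8 F [-4.7  1.1 -4.4] w 0.2
(array([ 262,  217,  101,  101, 7941], dtype=int32), ((311.7328186035156, 267.184814453125), 50.62505340576172)) [0.29028322 0.17738757]
```

Emit:
arm_command(
  gripper=[0,0,0,0,0],
  dp=[
    [0.1,0,0],
    [0,0,0],
    [0,0,0],
    [0,0,0],
    [0,0,0],
  ],
  twist=[0,0,0,0,0],
)

```text
time: 13.0
tool_pos: [611.8, -83.3, 163.6]
tcp_rot: [-3.142, 0.003, -0.224]
contact_force: [-7.0, 2.2, -5.7]
grip_width: 0.1
finger_force: 3.5
```

```bash
python3 m.py
```

```text
t 13.0 sander-frame [ 21.9 -28.3  68.6] z 163.6 world [612. -83. 164.] yaw -12.9 F [-7.3  0.7 -5.7] w 0.1
(array([ 262,  220,  101,  100, 7920], dtype=int32), ((311.46484375, 269.7358703613281), 50.60926055908203)) [0.29594536 0.17687731]
```

The force is rising against the stop and the knob is hardly moving. I'll retreat and check the lever position free of contact.

Emit:
arm_command(
  gripper=[0,0,0,0,0],
  dp=[
    [-0.3,0,0],
    [-1,0,0],
    [-1,0,0],
    [-1,0,0],
    [0,0,0],
  ],
  twist=[0,0,0,0,0],
)

```text
time: 13.68
tool_pos: [532.9, -65.5, 165.9]
tcp_rot: [3.141, -0.005, -0.224]
contact_force: [1.0, -0.2, -0.2]
grip_width: 0.5
finger_force: 0.0
```

Emit:
arm_command(
  gripper=[0,0,0,0,0],
  dp=[
    [0,0,-1],
    [0,0,-1],
    [0,0,-1],
    [0,0,-1],
    [0,0,0],
  ],
  twist=[0,0,0,0,0],
)

```text
time: 14.3
tool_pos: [534.8, -66.0, 266.8]
tcp_rot: [3.141, -0.008, -0.225]
contact_force: [-0.3, 0.4, -0.1]
grip_width: 0.3
finger_force: 0.0
```

```bash
python3 - <<'E'
from st import *
o=st();im=capture("wrist");W=cam("wrist",o)
u=proj(W,knobpos(.28,.18));h=blob(im,u,70);print(u,h,lever([(W,h[1][0])])[0])
cv2.imwrite("pics/w7.png",cv2.cvtColor(im,4))
E
```

```text
t 14.3 sander-frame [-57.  -28.2 171.8] z 266.8 world [535. -66. 267.] yaw -12.9 F [-0.4  0.3 -0.1] w 0.3
[313.42249225  85.419026  ] (array([ 280,   46,   67,   72, 1613], dtype=int32), ((311.2269592285156, 81.63310241699219), 36.09783172607422)) [0.29309546 0.17248853]
```

View pics/w7.png

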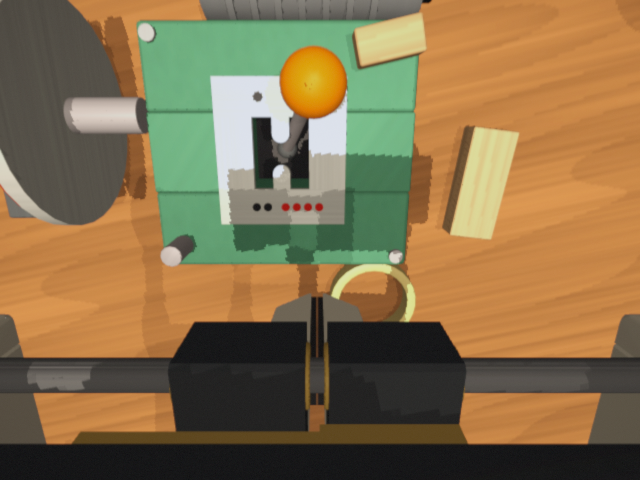

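The knob is at (313,82), well forward in the right-hand slot at shift 0.28–0.29. The bolt and block haven't moved, and the robot is clear of everything.

```bash
python3 -c "
from plant import *
print(close_job())"
```

```text
the job is handed in; nothing more can be done
None
```

The sander's lever is fully home in third gear, pushed from outside only and kept out of reverse; the bolt and block beside it look undisturbed, and the job was handed in at about 14 s with the arm clear.

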